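Find and press the flush catch that opens the humidifier's fill hatch

ROBOT

A 6-joint arm with a two-finger parallel gripper is mounted at the origin on the work surface. World frame = base frame: x ahead of the robot, y to its left, z up, the work surface at z = 0. Lengths are in m, angles in degrees, forces in N, time in s.
With the tool pointing down it reaches from about 0.375 to 0.9 m from the base axis. Payload 3.1 kg.
Tool frame: the origin (TCP) lies where the fingers leave the gripper's body, on its centre line; the fingertips stand bot.tips_ahead ahead of it and the grasp point (between the pads) lies 51 mm ahead of it (bot.tips_ahead is the distance from the TCP to the fingertips, in m); z points along the fingers, x is the direction in which the jaws open and shut, and the axes are right-handed (so a half turn about z gives the same grasp; the last joint's range is limited). The gripper opens to 87 mm and grips with 3 to 60 N. Pads are 19 mm wide; open, the fingers measure 117 mm over their backs; the gripper's body (75 mm by 190 mm) begins 51 mm behind the grasp point.
Start: joints at [-78.295, 30.224, 82.088, -0, 67.689, -10.227], TCP at [0.233, -0.58, 0.292] pointing down, gripper open.
Joint ranges: [-176.69, 176.69], [-43.24, 126.21], [12.49, 139.97], [-82, 262], [0, 151.66], [-163.58, 163.58]. Speed limits (degrees/s): [159.86, 159.86, 180, 180, 180, 180].

INTERFACE

Orientations are given as a 3x3 rotation matrix whose columns are the frame's x, y, z axes.
In Python, from rig import bot, vision, nets gives the robot as it stands.
- The arm moves only by the tool play_rows, never from a script. Its argument "series" is a list of rows, each an object of numbers: "tx", "ty", "tz": the shift along the world's x, y, z as a fraction of full scale; "turn": the turn about the world's z as a fraction of full scale. A call has 1 to 10 rows; each row shifts and turns the commanded pose from where the row before left it; what a row does not reach is not made up. Full scale, the value 1, is 0.8 m for a shift and 60 degrees for a turn. A row lasts 1/10 s, in which the tool goes at most 50 mm and 8.59 degrees, less where a joint would pass 70% of its speed; a pose out of reach is approached as far as the arm can. A call with a number of a shift or a turn outside -1 to 1 is refused whole. A call with a gripper value outside its range is refused whole. "gripper" is the opening, from 0 (shut) to 1 (fully open), set as the call begins (left out, the last holds). The fingers move at their own pace and stop on an object; the grip force is fixed at half the most. Time passes only in rows, so rows that do not move let the fingers close. It gives the time, the measured TCP pose, the force and the opening at its end, in the units of the state.
- bot.read_state(): the state, without advancing time (a new reading comes with each control period).
- vision.capture(name): name is "side" or "top" or "wrist"; returns a dict with "pixels" (384x512x3 uint8, blue, green, red), "fx", "fy", "cx", "cy" (pixels), "extrinsics" (4x4, takes a point from camera to world coordinates). Camera axes: x right, y down, z forward; pixel columns grow to the right and rows downward; lengths in m; the calibration is good to about 2 mm. A picture is of the moment at which its call begins. There is no depth.
- bot.hand_in(): hands the job in, once; it reports no verdict.
Trained networks look in a picture, given as the dict that the camera call returned (one of the last four; its "shot" number tells which), for a name from the list of things; names that differ only in an ending like _2 or _b are one class to them, and where a whole thing is asked for, a point or a joint stands for the part that bears it (a point fixed in the world has none). Each returns a list of dicts, best first, with "confidence" (0 to 1); they miss things now and then, are a little off and sometimes report something else, mostly with a low value. They report only what shows in the picture. A call takes as long as a camera call.
- nets.look_for(picture, query): "at" ([column, row] as shares, 0 to 1, of the picture: columns of its width, rows of its height, amid what is visible of it).
- nets.masks_of(picture, query): "region" (384x512 bool, what is visible of it) and "at" ([column, row] as shares, 0 to 1, of the picture: columns of its width, rows of its height, amid what is visible of it).
The state is a dict: "time_s": time; "joint_positions": joint angles; "qvel": joint speeds; "tau": joint torques, N m; "position": TCP position; "tcp_rot": TCP orientation; "force": force on the tool from outside, world axes, zero at the start; "moment": the same for the moment, N m; "opening": opening from 0.0 (shut) to 1.0 (fully open).
Only numpy, scipy, OpenCV 4.12 (cv2) and the standard library are available. Lean on these libraries where they do the work, as an engineer would, in place of code of your own. Each camera call takes 0.05 s, during which the arm holds its last target.

TASK

Open the fill hatch of the grow room's humidifier: with your fingertips feel along the plain strip in the top cover, in front of the hatch, for the flush release plate, press it right in so that the hatch springs up by itself, then take your hand away and leave the hatch standing open. Touch and press only: pick nothing up, and leave the hygrometer, the jar and the spray bottle where they are.

Things in the scene. Friction and masses are not known exactly. Their poses are not given: they have to be found in the camera images.
- humidifier: White plastic humidifier fixed on the bench: 300 deep (x), 420 wide (y), flat top cover 160 above the bench. Origin: centre of its underside; z up; its front (-x) faces the robot within 0.35 rad. On the cover, in its frame: strip at x -130 to -80, hatch at x -63 to +85, y -100 to +100; two outlet collars 68 wide, 50 high at x 115, y -140 and +140. The cover and the strip are rigid.
- strip_mid (a point): Middle of the release strip, a plain white band 50 (x) by 180 (y) inlaid flush in the cover in front of the hatch; axes as the humidifier's. The release plate, same white plastic, is in the strip: its centre is on the strip's long middle line, anywhere within 55 mm either way along y, different each time; find it by touch or by the thin seam around it.
- hatch_edge (a point): Middle of the hatch's front edge, moving with it. The hatch, 148 deep, 200 wide, 5 thick, is flush with the cover while shut, its front edge 42 behind the strip's middle line; it is hinged along its far edge. When released the front edge swings up and away from the robot, to about 140 above the cover.
- catch (a joint): How far the release plate is pressed in, m: 0 at rest (plate 2 mm below the cover), 0.006 fully in (8 mm below). The plate is 42 (x) by 50 (y) in an opening of 44 by 52 mm, which takes a closed pair of fingertips. It goes straight down against a spring, about 2 N to start and 4.5 N fully in, and comes back out when let go. The hatch is released from about 0.004 on.
- hatch (a joint): Opening angle of the hatch, rad: 0 shut and latched, 1.25 fully open. Once released its spring swings it fully open within about 1.5 s, and it stays there. While latched it cannot be opened.
- hygrometer: Loose white thermo-hygrometer, 74 wide (y), 34 deep, 65 high, standing on the humidifier's cover to the left (+y) of the hatch. Origin: centre of its underside. To be left alone.
- jar: Loose jar of grain spawn with a metal cap, 76 across, 120 high, standing on the bench to the left (+y) of the humidifier. Origin: centre of its underside. To be left alone.
- mister: Loose white spray bottle with a black trigger head, 72 across, 210 high, standing on the bench to the right (-y) of the humidifier. Origin: centre of its underside. To be left alone.

How it is judged:
By the outcome, as a careful person would: the job done as asked, in the order asked, and still so for the second after the job is handed in, with the robot touching nothing.
It also fails if it takes over 48 s, if anything falls off the work surface, if the arm or the gripper's body presses on something with over 40 N, if the wrist force passes 120 N, or if a joint passes its speed limit or range.

## Working session

There is one attempt and no reset: what is moved stays moved. The work goes in short steps, Python scripts to look and compute and a tool call to move; the robot and the scene stay as the last step left them, time stands still between calls to the robot, and variables do not carry over. Pictures are saved under pics/ and viewed, and the job is handed in when it is done.

Besides the shell and the picture viewer there is one more tool, called after "Request:" as name(argument=value, ...), one argument or row to a line, values as JSON. play_rows: Moves the arm, as the interface text tells. Shift numbers are shares of 0.8 m and turn numbers shares of 60 degrees, none past 1 either way. Its arguments: {"type":"object","properties":{"series":{"type":"array"},"gripper":{"type":"number"}},"required":["series"]}

```bash
mkdir -p pics; ls; python3 - <<'E'
from rig import bot,vision,nets
import cv2,numpy as np
print(bot.tips_ahead); s=bot.read_state(); print(s['time_s'],s['position'],s['tcp_rot'],s['force'],s['opening'])
for n in ("top","side"):
    p=vision.capture(n); cv2.imwrite(f'pics/{n}0.png',p['pixels']); print(n,p['fx'],p['cx'],p['cy'],np.round(p['extrinsics'],4).tolist())
    np.savez(f'{n}0.npz',**{k:np.array(p[k]) for k in('pixels','fx','fy','cx','cy','extrinsics')})
    for q in('humidifier','strip_mid','hatch_edge','hygrometer','jar','mister'):
        print(q,[(np.round(np.array(d['at'])*[512,384],1).tolist(),round(d['confidence'],2)) for d in nets.look_for(p,q)][:2])
E
```

```text
pics
0.0697
0.0 [ 0.23337257 -0.57919457  0.29130211] [[ 3.73498606e-01 -9.27630655e-01 -3.98884859e-04]
 [-9.27628508e-01 -3.73498616e-01  2.03351879e-03]
 [-2.03533731e-03 -3.89499467e-04 -9.99997853e-01]] [-0.55016258 -0.84505921 -0.36410135] 0.9979867816259694
top 349.7003609870648 261.5052504543552 192.21705750268444 [[0.0082, -0.9848, 0.1736, 0.4302], [-0.9999, -0.0056, 0.0156, 0.0323], [-0.0144, -0.1737, -0.9847, 1.0232], [0.0, 0.0, 0.0, 1.0]]
humidifier [([289.2, 172.6], 0.84)]
strip_mid [([284.2, 171.0], 0.58)]
hatch_edge [([284.3, 170.9], 0.64)]
hygrometer [([225.2, 173.6], 0.82)]
jar [([199.7, 223.6], 0.57)]
mister [([400.4, 193.7], 0.96), ([286.6, 171.7], 0.59)]
side 393.8713847431306 253.69361059671405 192.2117738837109 [[-0.864, -0.4786, 0.1566, 0.406], [-0.5035, 0.8217, -0.267, 0.3273], [-0.0009, -0.3096, -0.9509, 1.1454], [0.0, 0.0, 0.0, 1.0]]
humidifier [([243.1, 165.7], 0.92)]
strip_mid []
hatch_edge [([237.5, 160.1], 0.79), ([241.2, 266.7], 0.47)]
hygrometer [([216.6, 205.1], 0.86)]
jar [([242.5, 267.9], 0.86)]
mister [([310.2, 93.2], 0.68)]
```

View pics/top0.png

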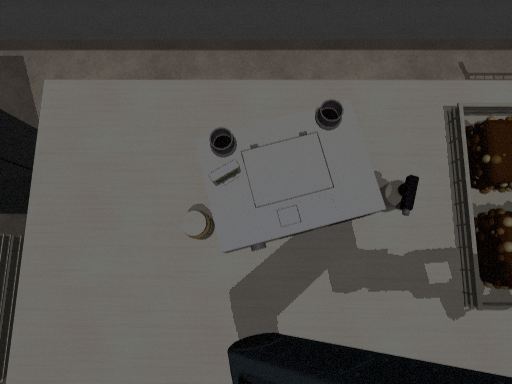

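View pics/side0.png

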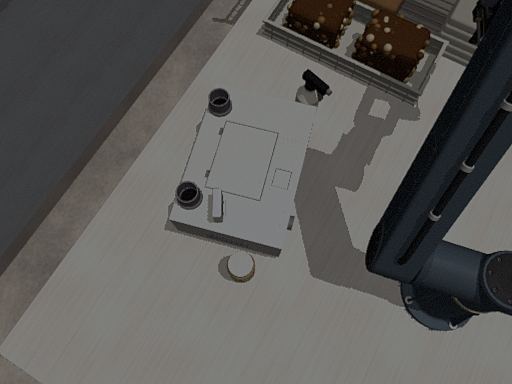

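```bash
python3 - <<'E'
import cv2,numpy as np
for n,(a,b,c,d) in dict(top=(190,100,390,250),side=(150,80,350,260)).items():
    im=np.load(n+'0.npz')['pixels'][b:d,a:c]
    g=cv2.cvtColor(im,cv2.COLOR_BGR2GRAY)
    g=cv2.createCLAHE(4,(4,4)).apply(g)
    k=4 if n=='top' else 3.3
    cv2.imwrite(f'pics/{n}0z.png',cv2.resize(g,None,fx=k,fy=k,interpolation=cv2.INTER_CUBIC))
E
```

```text
(no output)
```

Both views show a small square seam, the release plate: about (289,215) in top and (282,179) in side. I'll zoom in to refine it.

View pics/top0z.png

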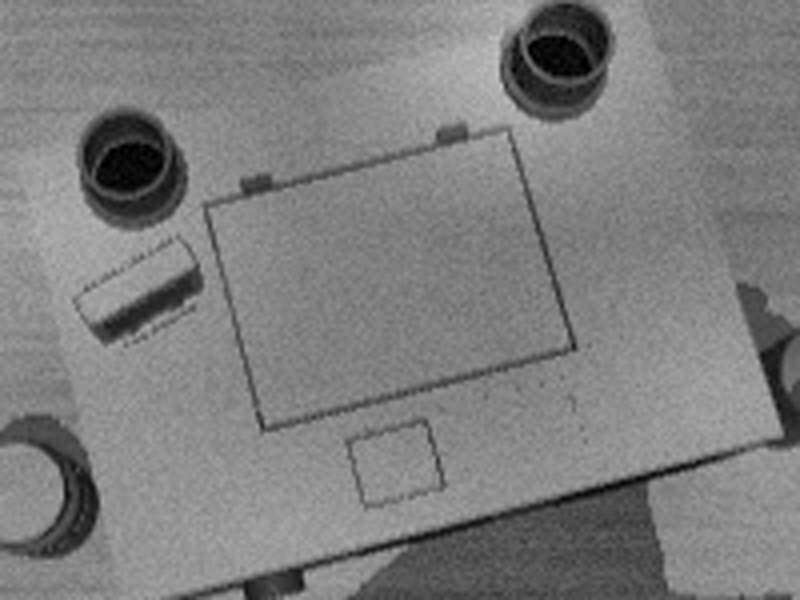

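View pics/side0z.png

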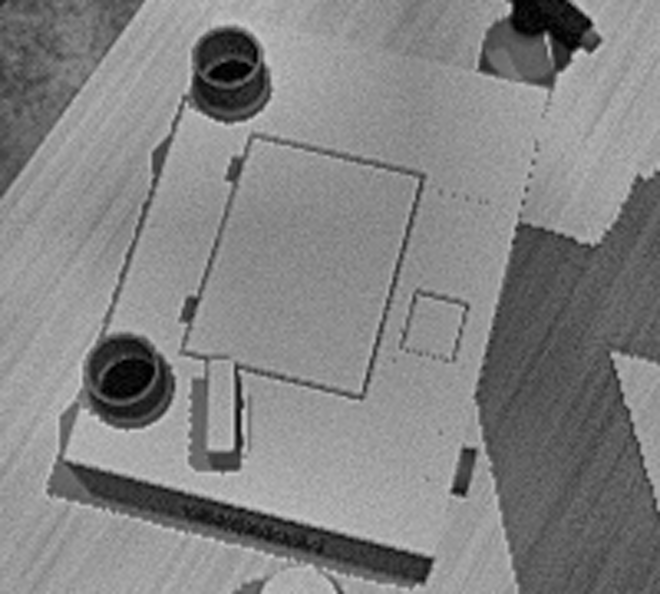

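```bash
cat >h.py <<'E'
import numpy as np
def w(n,px,z=0.16):
    d=np.load(n+'0.npz');E=d['extrinsics'];o=[]
    for u,v in px:
        r=E[:3,:3]@np.array([(u-d['cx'])/d['fx'],(v-d['cy'])/d['fy'],1]);t=(z-E[2,3])/r[2];o.append((E[:3,3]+t*r)[:2])
    return np.array(o)
E
python3 - <<'E'
from h import *
Z=dict(top=((190,100),4,[(347,440),(428,420),(444,488),(366,507)],[(206,206),(509,129),(576,349),(263,430)]),
 side=((150,80),3.3,[(417,291),(468,305),(454,360),(401,347)],[(252,136),(424,176),(362,397),(183,352)]))
for n,(o,k,pl,ha) in Z.items():
    f=lambda p:(np.array(p)+.5)/k-.5+o
    P=w(n,f(pl));H=w(n,f(ha))
    print(n,'plate',P.mean(0),np.linalg.norm(np.roll(P,-1,0)-P,axis=1),'hatch',H.mean(0),np.linalg.norm(np.roll(H,-1,0)-H,axis=1))
    if n=='top': e=(H[0]+H[1]-H[2]-H[3])   # +x dir
    else: e=(H[0]+H[3]-H[1]-H[2])
    a=np.arctan2(e[1],e[0]);R=np.array([[np.cos(a),-np.sin(a)],[np.sin(a),np.cos(a)]])
    if n=='top': y=(H[0]+H[3]-H[1]-H[2])
    else: y=(H[3]+H[2]-H[0]-H[1])
    print('yaw',np.degrees(a),'yaw2',np.degrees(np.arctan2(-y[0],y[1])), 'plate rel hatch in hum frame',R.T@(P.mean(0)-H.mean(0)))
E
```

```text
top plate [ 0.52420077 -0.02183416] [0.05195108 0.04329805 0.04955923 0.04307069] hatch [ 0.64297537 -0.01760523] [0.20153056 0.14944625 0.20248651 0.14932943]
yaw 14.987278931066182 yaw2 15.01036499489291 plate rel hatch in hum frame [-0.11582789  0.02663058]
side plate [ 0.52404868 -0.02024201] [0.04289874 0.0486774  0.04363215 0.05011003] hatch [ 0.64248278 -0.01533403] [0.14978471 0.20064885 0.14813742 0.20002632]
yaw 15.60200097352551 yaw2 15.202910683459454 plate rel hatch in hum frame [-0.1153902   0.02712612]
```

Request:
play_rows(
  series=[
    {"tz": 0.05, "turn": -0.04},
    {"tz": 0.05, "turn": -0.04},
    {"tz": 0.03, "ty": 0.03, "turn": -0.034},
    {"tx": 0.02, "ty": 0.04},
    {"tx": 0.02, "ty": 0.045},
    {"tx": 0.02, "ty": 0.045},
    {"tx": 0.02, "ty": 0.045},
    {"tx": 0.02, "ty": 0.045},
    {"tx": 0.02, "ty": 0.045},
    {"tx": 0.02, "ty": 0.045},
  ],
  gripper=0,
)

```text
invalid input
```

Request:
play_rows(
  series=[
    {"tx": 0.0, "ty": 0.0, "tz": 0.05, "turn": -0.04},
    {"tx": 0.0, "ty": 0.0, "tz": 0.05, "turn": -0.04},
    {"tx": 0.0, "ty": 0.03, "tz": 0.03, "turn": -0.034},
    {"tx": 0.02, "ty": 0.04, "tz": 0.0, "turn": 0.0},
    {"tx": 0.02, "ty": 0.045, "tz": 0.0, "turn": 0.0},
    {"tx": 0.02, "ty": 0.045, "tz": 0.0, "turn": 0.0},
    {"tx": 0.02, "ty": 0.045, "tz": 0.0, "turn": 0.0},
    {"tx": 0.02, "ty": 0.045, "tz": 0.0, "turn": 0.0},
    {"tx": 0.02, "ty": 0.045, "tz": 0.0, "turn": 0.0},
    {"tx": 0.02, "ty": 0.045, "tz": 0.0, "turn": 0.0},
  ],
  gripper=0.0,
)

```text
time_s: 1.7
position: [0.3458, -0.3062, 0.3965]
tcp_rot: [[0.26, -0.966, 0.0], [-0.966, -0.26, -0.0], [0.001, -0.0, -1.0]]
force: [0.9, -0.1, 0.6]
opening: 0.171
```

Request:
play_rows(
  series=[
    {"tx": 0.027, "ty": 0.0445, "tz": 0.0, "turn": 0.0},
    {"tx": 0.027, "ty": 0.0445, "tz": 0.0, "turn": 0.0},
    {"tx": 0.027, "ty": 0.0445, "tz": 0.0, "turn": 0.0},
    {"tx": 0.027, "ty": 0.0445, "tz": 0.0, "turn": 0.0},
    {"tx": 0.027, "ty": 0.0445, "tz": 0.0, "turn": 0.0},
    {"tx": 0.027, "ty": 0.0445, "tz": 0.0, "turn": 0.0},
    {"tx": 0.027, "ty": 0.0445, "tz": 0.0, "turn": 0.0},
    {"tx": 0.027, "ty": 0.0445, "tz": 0.0, "turn": 0.0},
    {"tx": 0.0, "ty": 0.0, "tz": -0.02, "turn": 0.0},
    {"tx": 0.0, "ty": 0.0, "tz": 0.0, "turn": 0.0},
  ],
  gripper=0.0,
)

```text
time_s: 2.7
position: [0.5175, -0.0214, 0.3786]
tcp_rot: [[0.263, -0.965, -0.004], [-0.965, -0.263, 0.001], [-0.002, 0.004, -1.0]]
force: [-0.1, -0.5, 0.1]
opening: 0.002
```

```bash
python3 - <<'E'
from rig import bot,vision,nets
import cv2
from h import *
s=bot.read_state(); print(s['time_s'],s['position'],s['force'],s['opening'])
for n in ("top","side","wrist"):
    p=vision.capture(n); cv2.imwrite(f'pics/{n}1.png',p['pixels'])
print(w('top',[(225,175)],.16),w('top',[(400,194)],.15))
c=w('top',[(225,175)],.16)[0]-[.524,-.021];a=np.radians(15.1)
print(np.array([[np.cos(a),np.sin(a)],[-np.sin(a),np.cos(a)]])@c)
im=[cv2.imread(f'pics/{n}1.png') for n in('top','side')]
cv2.imwrite('pics/ts1.png',cv2.resize(np.hstack([im[0],im[1]]),(800,300)))
E
```

```text
2.7 [ 0.51749581 -0.02144585  0.37858372] [-0.14177154 -0.45282562  0.08309441] 0.002174489578795193
[[0.62614313 0.13875906]] [[ 0.58158254 -0.30286742]]
[0.14023435 0.12763425]
```

View pics/ts1.png

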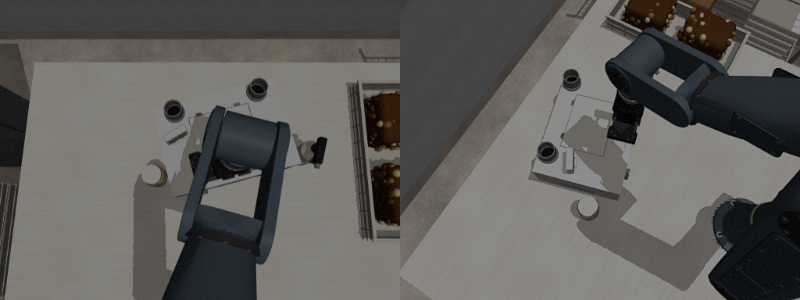

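View pics/wrist1.png

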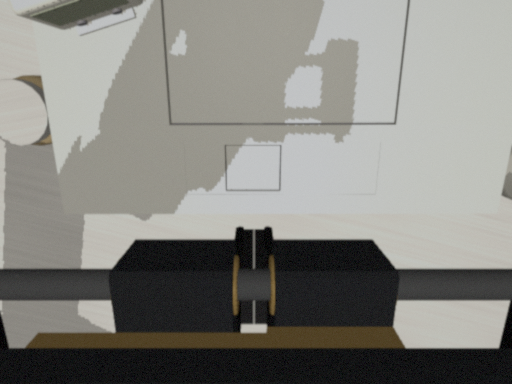

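The wrist view shows the seam centred at column 253, in line with the closed fingers (255). The gripper body lies along y. The wrist camera is on the hatch side, so I'll check its clearance to the opening hatch.

```bash
python3 - <<'E'
from rig import bot,vision
import cv2,numpy as np
p=vision.capture('wrist');E=p['extrinsics'];s=bot.read_state()
print(np.round(E,3).tolist(), p['fx']); T=np.array(s['tcp_rot']).T
print('cam in tool',T@(E[:3,3]-s['position']),s['joint_positions'])
# plate from wrist, z=.16
for uv in [(225.5,145.5),(280.5,145.5),(280.5,190.5),(225.5,190.5)]:
    r=E[:3,:3]@np.array([(uv[0]-p['cx'])/p['fx'],(uv[1]-p['cy'])/p['fy'],1]);print(E[:3,3]+(.16-E[2,3])/r[2]*r)
im=cv2.imread('pics/side1.png')[40:240,180:420];cv2.imwrite('pics/side1z.png',cv2.resize(im,None,fx=3,fy=3)*1)
E
```

```text
[[0.259, -0.927, -0.271, 0.593], [-0.966, -0.249, -0.073, -0.006], [0.0, 0.28, -0.96, 0.474], [0.0, 0.0, 0.0, 1.0]] 341.96425090575667
cam in tool [ 0.00188979 -0.07670107 -0.09271617] [-1.49681053e+01  1.62333801e+01  9.05173263e+01 -7.42843245e-03
  7.32008033e+01  6.00134183e+01]
[0.54003921 0.00681552 0.16      ]
[ 0.5531588  -0.04202041  0.16      ]
[ 0.51181006 -0.0541171   0.16      ]
[ 0.49818871 -0.00340565  0.16      ]
```

View pics/side1z.png

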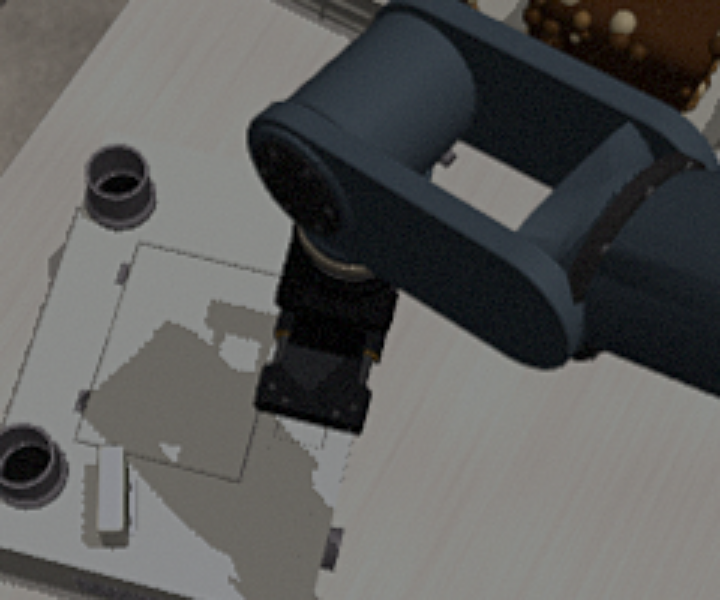

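Request:
play_rows(
  series=[
    {"tx": 0.004, "ty": -0.001, "tz": -0.035, "turn": 0.0},
    {"tx": 0.0, "ty": 0.0, "tz": -0.035, "turn": 0.0},
    {"tx": 0.0, "ty": 0.0, "tz": -0.035, "turn": 0.0},
    {"tx": 0.0, "ty": 0.0, "tz": -0.035, "turn": 0.0},
    {"tx": 0.0, "ty": 0.0, "tz": -0.025, "turn": 0.0},
    {"tx": 0.0, "ty": 0.0, "tz": -0.01, "turn": 0.0},
    {"tx": 0.0, "ty": 0.0, "tz": 0.0, "turn": 0.0},
    {"tx": 0.0, "ty": 0.0, "tz": 0.0, "turn": 0.0},
  ],
)

```text
time_s: 3.7
position: [0.5222, -0.0244, 0.2413]
tcp_rot: [[0.26, -0.966, 0.002], [-0.966, -0.26, -0.001], [0.001, -0.002, -1.0]]
force: [0.3, 0.1, -0.4]
opening: 0.004
```

```bash
python3 - <<'E'
from rig import bot,vision
import cv2
s=bot.read_state(); print(s['time_s'],s['position'],s['force'])
p=vision.capture('wrist');cv2.imwrite('pics/wrist2.png',p['pixels'])
E
```

```text
3.7 [ 0.52221485 -0.0243542   0.24130259] [ 0.25104447  0.14558821 -0.39252083]
```

View pics/wrist2.png

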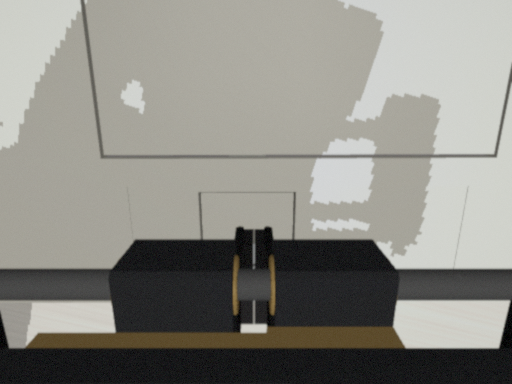

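Request:
play_rows(
  series=[
    {"tx": 0.0, "ty": 0.002, "tz": -0.006, "turn": 0.0},
    {"tx": 0.0, "ty": 0.0, "tz": -0.005, "turn": 0.0},
    {"tx": 0.0, "ty": 0.0, "tz": -0.004, "turn": 0.0},
    {"tx": 0.0, "ty": 0.0, "tz": 0.0, "turn": 0.0},
  ],
)

```text
time_s: 4.15
position: [0.5214, -0.022, 0.228]
tcp_rot: [[0.26, -0.965, -0.0], [-0.965, -0.26, 0.0], [-0.0, 0.0, -1.0]]
force: [-0.1, 0.1, 0.3]
opening: 0.005
```

Request:
play_rows(
  series=[
    {"tx": 0.0, "ty": 0.0, "tz": -0.0025, "turn": 0.0},
    {"tx": 0.0, "ty": 0.0, "tz": 0.0, "turn": 0.0},
    {"tx": 0.0, "ty": 0.0, "tz": 0.0, "turn": 0.0},
  ],
)

```text
time_s: 4.45
position: [0.5214, -0.022, 0.2263]
tcp_rot: [[0.26, -0.966, -0.0], [-0.966, -0.26, 0.0], [-0.0, 0.0, -1.0]]
force: [-0.8, 0.7, 1.7]
opening: -0.001
```

Request:
play_rows(
  series=[
    {"tx": 0.0, "ty": 0.0, "tz": -0.0025, "turn": 0.0},
    {"tx": 0.0, "ty": 0.0, "tz": 0.0, "turn": 0.0},
    {"tx": 0.0, "ty": 0.0, "tz": 0.0, "turn": 0.0},
  ],
)

```text
time_s: 4.75
position: [0.5215, -0.0221, 0.2243]
tcp_rot: [[0.26, -0.966, -0.0], [-0.966, -0.26, 0.0], [-0.0, -0.0, -1.0]]
force: [-1.2, 1.1, 3.8]
opening: 0.003
```

It gives at about 3.8 N, so this is the plate: the tips are below cover level. Next I'll press it right in.

Request:
play_rows(
  series=[
    {"tx": 0.0, "ty": 0.0, "tz": -0.0025, "turn": 0.0},
    {"tx": 0.0, "ty": 0.0, "tz": -0.0015, "turn": 0.0},
    {"tx": 0.0, "ty": 0.0, "tz": 0.0, "turn": 0.0},
  ],
)

```text
time_s: 5.05
position: [0.5215, -0.0221, 0.222]
tcp_rot: [[0.26, -0.965, 0.0], [-0.965, -0.26, -0.0], [0.0, -0.0, -1.0]]
force: [-2.3, 1.5, 10.6]
opening: 0.008
```

Force jumped to 10.6 N, so the plate has bottomed. I'll check the hatch quickly.

```bash
python3 - <<'E'
from rig import bot,vision
import cv2
p=vision.capture('wrist');cv2.imwrite('pics/wrist3.png',p['pixels'])
E
```

```text
(no output)
```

View pics/wrist3.png

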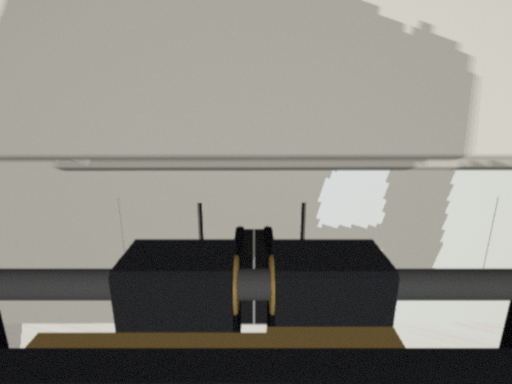

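The hatch is already lifting: its front edge, at rows 157–167, shows a gap and has grown wider. I'll withdraw straight up out of the opening, then back towards the robot.

Request:
play_rows(
  series=[
    {"tx": 0.0, "ty": 0.0, "tz": 0.012, "turn": 0.0},
    {"tx": -0.01, "ty": -0.003, "tz": 0.015, "turn": 0.0},
    {"tx": -0.03, "ty": -0.008, "tz": 0.02, "turn": 0.0},
    {"tx": -0.035, "ty": -0.01, "tz": 0.03, "turn": 0.0},
    {"tx": -0.03, "ty": -0.01, "tz": 0.04, "turn": 0.0},
    {"tx": 0.0, "ty": -0.03, "tz": 0.04, "turn": 0.0},
    {"tx": 0.0, "ty": -0.045, "tz": 0.02, "turn": 0.0},
    {"tx": 0.0, "ty": -0.045, "tz": 0.0, "turn": 0.0},
    {"tx": 0.0, "ty": -0.045, "tz": 0.0, "turn": 0.0},
    {"tx": 0.0, "ty": -0.045, "tz": 0.0, "turn": 0.0},
  ],
)

```text
time_s: 6.1
position: [0.4366, -0.2163, 0.3633]
tcp_rot: [[0.26, -0.966, 0.0], [-0.966, -0.26, -0.001], [0.001, -0.0, -1.0]]
force: [0.3, 0.5, 0.1]
opening: 0.007
```

Request:
play_rows(
  series=[
    {"tx": 0.0, "ty": -0.045, "tz": 0.0, "turn": 0.0},
    {"tx": 0.0, "ty": -0.045, "tz": 0.0, "turn": 0.0},
    {"tx": 0.0, "ty": -0.03, "tz": 0.0, "turn": 0.0},
    {"tx": 0.0, "ty": 0.0, "tz": 0.0, "turn": 0.0},
    {"tx": 0.0, "ty": 0.0, "tz": 0.0, "turn": 0.0},
    {"tx": 0.0, "ty": 0.0, "tz": 0.0, "turn": 0.0},
    {"tx": 0.0, "ty": 0.0, "tz": 0.0, "turn": 0.0},
    {"tx": 0.0, "ty": 0.0, "tz": 0.0, "turn": 0.0},
  ],
)

```text
time_s: 6.9
position: [0.4375, -0.3098, 0.3629]
tcp_rot: [[0.262, -0.965, 0.0], [-0.965, -0.262, 0.0], [-0.0, -0.0, -1.0]]
force: [0.8, 0.3, 0.6]
opening: 0.008
```

```bash
python3 - <<'E'
from rig import bot,vision,nets
import cv2,numpy as np
s=bot.read_state(); print(s['time_s'],s['position'],s['force'],s['qvel'])
ims=[]
for n in ("top","side"):
    p=vision.capture(n); ims.append(p['pixels'])
    for q in('hygrometer','jar','mister'):
        print(n,q,[(np.round(np.array(d['at'])*[512,384],1).tolist(),round(d['confidence'],2)) for d in nets.look_for(p,q)][:1])
cv2.imwrite('pics/ts2.png',cv2.resize(np.hstack(ims),(800,300)))
E
```

```text
6.9 [ 0.43752974 -0.30983127  0.36285304] [0.81672742 0.32051543 0.5594362 ] [-0.18846039  0.25208557 -0.33305495  0.0283231   0.0003628   0.01426814]
top hygrometer [([224.3, 173.8], 0.97)]
top jar [([201.1, 223.5], 0.68)]
top mister [([399.6, 194.0], 0.75)]
side hygrometer [([217.1, 205.6], 0.63)]
side jar [([240.5, 267.2], 0.6)]
side mister [([313.8, 94.2], 0.7)]
```

View pics/ts2.png

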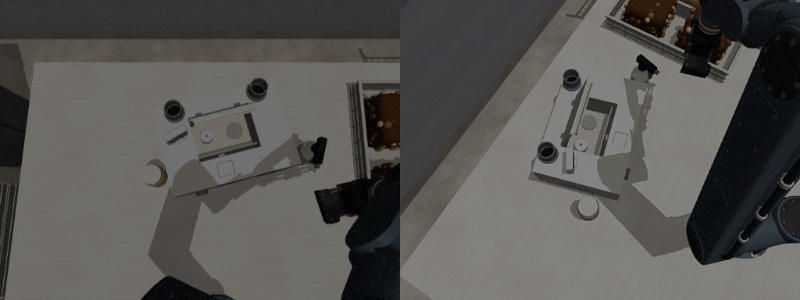

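The hatch stands open with the tank interior visible, the other objects are where they were, and the hand is clear.

```bash
python3 -c "
from rig import bot
print(bot.hand_in())"
```

```text
the job is handed in; nothing more can be done
None
```

The humidifier's fill hatch is open and the job is handed in, with about 7 s of the 48 s used.

- **Finding the plate:** I located it by its seam in the top, side and wrist pictures, at about x 0.525, y -0.022. The three agreed within about 3 mm. I did not sweep the fingertips along the strip; I touched down straight onto the plate with them closed.
- **Pressing:** The plate gave way under 1.7 N, then 3.8 N. It reached its stop at about 10.6 N, more than the 4.5 N spring force, so it was fully in. A wrist picture then showed the hatch already lifting by itself.
- **Last checks:** I moved the hand well away. The final top and side pictures show the hatch standing open. The hygrometer and jar are within 2 pixels of where they started. The spray bottle is within 1 pixel in the top view and about 4 in the side view. The force reading was near zero.
- **Not measured:** I judged the opening angle by eye.

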